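# Build the tiered soap display stand

### The job

Put the display stand together on its dark wooden base, one piece at a time: first the large terracotta tier, on it the middle-sized blue tier, then the small white top piece, each fully seated and level on the stud of the piece below. Finish by setting the pink soap that lies on the bare wood (not one from the white sheet) upright on the middle of the white top. Leave the finished stand standing free, and do not disturb the blue soap, the grey heart soap or the timer round about.

Things in the scene. Friction and masses are not known exactly. Their poses are not given: they have to be found in the camera images.
- large_tier_pillar (a point): Large loose tier, terracotta, 0.3 kg. Heights from its underside: hollow foot ring (60 mm wide) to 10 mm; round plate, diameter 160, 10 to 18; upright pillar, diameter 34 (the grip), 18 to 60; tapered pale stud, 16 mm narrowing to 10, 60 to 68. Under the foot a socket, 19 mm wide, 10 deep, fits loosely over a stud. Point: on the axis, 39 mm up; z up. Seated, it is 39 mm above base_seat.
- medium_tier_pillar (a point): Middle-sized loose tier, blue, 0.2 kg: just like the large one (same foot, socket, pillar, stud and heights), but its plate is 120 mm in diameter. Point: on the axis, half-way up the pillar, 39 mm above the underside; z up. Seated on the large tier, it is 60 mm above the large tier's point.
- top_tier_center (a point): Small loose top piece, white, 0.12 kg: a plain drum 64 mm in diameter and 30 mm high with a flat top and, in its underside, the same socket, 19 mm wide and 10 mm deep. Grip it across its diameter. Point: its centre, half-way up (15 mm); z up. Seated on the blue tier, it is 36 mm above the blue tier's point.
- pink_soap_center (a point): Pink cloud-shaped soap (bumpy rounded square, flat bottom) on the bare wood, not on the white sheet; 0.085 kg, about 68 x 68 mm across and 35 mm high. Grip it across the sides along its x or y axis, about 66 mm wide. Point: its centre, half-way up (17.5 mm); z up. Standing on the white top, it is 32.5 mm above the white piece's point.
- base_seat (a point): Fixed base of the stand: a dark wooden disc, 110 mm in diameter and 14 mm high, with a tapered pale stud in the middle (16 mm wide at its foot, 10 mm at its top, 8 mm high) that the large tier's socket fits over. Point: middle of the disc's top face, at the stud's foot, 14 mm above the table; z up.
- blue_soap_center (a point): Blue cloud-shaped soap, loose on the bare wood, 69 x 68 x 35 mm, a bystander to be left alone. This point is its centre, 17.5 mm above the table.
- heart_soap_center (a point): Grey fluted heart-shaped soap, loose on the bare wood, 57 x 65 x 37 mm, a bystander to be left alone. This point is its centre, 17.5 mm above the table.
- timer_center (a point): Round white kitchen timer with a red bar on top, loose, 61 mm in diameter, 42 mm high, a bystander to be left alone. This point is on its axis 20 mm above the table.
Not all that is in view belongs to the job. Leave any red or yellow look-alike of the part that bears base_seat alone.

How it is judged:
By the outcome, as a careful person would: the job done as asked, in the order asked, and still so for the second after the job is handed in, with the robot touching nothing.
It also fails if it takes over 112 s, if anything falls off the work surface, if the arm or the gripper's body presses on something with over 40 N, if the wrist force passes 120 N, or if a joint passes its speed limit or range.

### The arm

A 6-joint arm with a two-finger parallel gripper is mounted at the origin on a cart in front of the work surface, level with it; the furniture and walls round the work are solid. World frame = base frame: x ahead of the robot, y to its left, z up, the work surface at z = 0. Lengths are in m, angles in rad, forces in N, time in s.
With the tool pointing down it reaches from about 0.25 to 0.775 m from the base axis. Payload 4 kg.
Tool frame: the origin (TCP) lies midway between the tips of the shut fingers; the grasp point (between the pads) lies 19 mm behind it (bot.grip_depth is the distance from the TCP to the grasp point, in m); z points along the fingers, y is the line along which they close (so a half turn about z gives the same grasp; the last joint's range is limited). The gripper opens to 94 mm and grips with 3 to 60 N. Pads are 16 mm wide; open, the fingers measure 119 mm over their backs; the gripper's body (75 mm by 177 mm) begins 78 mm behind the grasp point.
Start: joints at [-1.444, 0.087, 1.371, -0, 1.684, -0.103], TCP at [0.125, -0.536, 0.169] pointing down, gripper open.
Joint ranges: [-3.1, 3.1], [-0.76, 2.03], [0.27, 2.55], [-1.08, 4.22], [0.17, 2.65], [-2.57, 2.57]. Speed limits (rad/s): [2.79, 2.79, 3.14, 3.14, 3.14, 3.14].

### API

Orientations are given as a rotation vector (axis times angle).
In Python, from rig import sense, eyes, close_job, bot gives the robot as it stands. The module is installed in compiled form; this text tells all that it offers.
- The arm moves only by the tool drive_tool, never from a script. Its argument "deltas" is a list of rows, each a list of 7 numbers: the shift along the tool's x, y, z in mm, then the turn, a rotation vector about the tool's x, y, z in degrees, then the opening, from -1 (shut) to 1 (fully open). In form: [[x, y, z, ax, ay, az, grip], ...]. A call has 1 to 12 rows; each row is the pose to reach, as a shift and turn from the pose commanded when the call began, along the tool's axes at that moment; what a row does not reach only later rows make up. A row lasts 1/12 s, in which the tool goes at most 41.7 mm and 7.16 degrees, less where a joint would pass 70% of its speed; a pose out of reach is approached as far as the arm can. A call with a gripper value outside its range is refused whole. The fingers move at their own pace and stop on an object; "squeeze" is the grip in N (left out, the last holds). Time passes only in rows, so rows that repeat a pose let the fingers close. It gives the time, the measured TCP pose, the force, the opening and the grip force at its end, in the units of the state.
- sense(): the state, without advancing time (a new reading comes with each control period).
- eyes.capture(name): name is "scene" or "top" or "wrist"; returns the picture (420x560x3 uint8, red, green, blue); there is no depth.
- eyes.get_calibration(name): a dict with "fx", "fy", "cx", "cy" (pixels), "world_from_camera" (4x4, takes a point from camera to world coordinates); the wrist camera has in their place "tool_from_camera" (4x4, takes a point from camera to tool coordinates, whose origin is the TCP and whose axes are the flange's). Camera axes: x right, y up, looking along -z (the intrinsics and any distortion apply to the point x, -y, -z); pixel columns grow to the right and rows downward; lengths in m; the calibration is good to about 2 mm. A picture is of the moment at which its call begins: read the wrist's pose just before it. get_calibration takes no time and is no camera call.
- close_job(): hands the job in; it is judged then, once.
The state is a dict: "clock": time; "joint_pos": joint angles; "qd": joint speeds; "joint_efforts": joint torques, N m; "position": TCP position; "tool_rot": TCP orientation; "wrist_force": force on the tool from outside, world axes, zero at the start; "moment": the same for the moment, N m; "grip_width": opening from 0.0 (shut) to 1.0 (fully open); "grip_force": force on a finger pad.
Only numpy, scipy, OpenCV 4.12 (cv2) and the standard library are available. Lean on these libraries where they do the work, as an engineer would, in place of code of your own. Each camera call takes 0.05 s, during which the arm holds its last target. There are 200 camera calls.

## Working session

There is one attempt and no reset: what is moved stays moved. The work goes in short steps, Python scripts to look and compute and a tool call to move; the robot and the scene stay as the last step left them, time stands still between calls to the robot, and variables do not carry over. Pictures are saved under pics/ and viewed, at most 17 in all, crops included, and the job is handed in when it is done.

Besides the shell and the picture viewer there is one more tool, called after ">>>" in YAML: its name, and indented under it one key for each argument. drive_tool: Moves the arm, as the interface text tells. Its arguments: {"type":"object","properties":{"deltas":{"type":"array"},"squeeze":{"type":"number"}},"required":["deltas"]}

```bash
mkdir -p pics
python3 - <<'E'
from rig import sense, eyes, bot
import cv2
print(sense())
for n in("scene","top"):
    cv2.imwrite(f"pics/{n}0.png",eyes.capture(n)[:,:,::-1]); print(eyes.get_calibration(n))
print(eyes.get_calibration("wrist"))
E
```

```text
{'clock': 0.0, 'joint_pos': array([-1.44411631e+00,  8.79188807e-02,  1.37221526e+00, -2.56312003e-05,
        1.68355482e+00, -1.03107933e-01]), 'qd': array([-0.00136713,  0.00071958, -0.00074763,  0.00023634,  0.00038657,
       -0.00172556]), 'joint_efforts': array([-6.20433493e-04, -3.40180349e+01, -3.02432477e+01,  7.16757914e-02,
        3.30715394e-02, -1.81300757e-04]), 'position': array([ 0.12517937, -0.53494825,  0.16784375]), 'tool_rot': array([-3.11879843e+00, -3.59911741e-01,  7.87642170e-05]), 'wrist_force': array([-0.19330751, -0.76271216,  0.04258205]), 'moment': array([-0.01466598, -0.0107071 ,  0.01500604]), 'grip_force': 0.0, 'grip_width': 0.9964694716042801}
{'fx': 478.53339204913124, 'fy': 478.53339204913124, 'cx': 278.5646000530332, 'cy': 206.08171252842556, 'world_from_camera': array([[-0.89432387,  0.18799193, -0.40600966,  0.00805593],
       [-0.44712972, -0.34283086,  0.82616101,  0.99562699],
       [ 0.01611896,  0.9203945 ,  0.3906586 ,  0.56967267],
       [ 0.        ,  0.        ,  0.        ,  1.        ]])}
{'fx': 459.75304915632046, 'fy': 459.75304915632046, 'cx': 281.1273627506242, 'cy': 211.18006831410156, 'world_from_camera': array([[-0.00169888,  0.99719092, -0.07488241,  0.42602756],
       [-0.99996588, -0.00229945, -0.00793464, -0.08595787],
       [-0.00808454,  0.07486638,  0.9971608 ,  1.47930896],
       [ 0.        ,  0.        ,  0.        ,  1.        ]])}
{'fx': 315.65022500607324, 'fy': 315.65022500607324, 'cx': 278.4398360728547, 'cy': 207.95368331788072, 'tool_from_camera': array([[-1.33400102e-03,  9.71667875e-01,  2.36346697e-01,
         6.87985712e-02],
       [ 9.99999028e-01,  1.39182522e-03, -7.78184194e-05,
        -6.02301887e-04],
       [-4.04566951e-04,  2.36346364e-01, -9.71668788e-01,
        -2.14814311e-01],
       [ 0.00000000e+00,  0.00000000e+00,  0.00000000e+00,
         1.00000000e+00]])}
```

View pics/scene0.png

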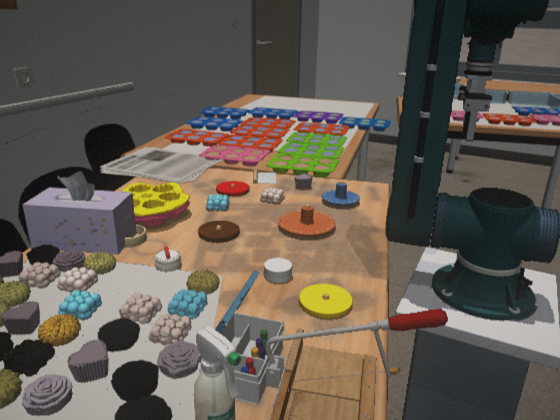

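View pics/top0.png

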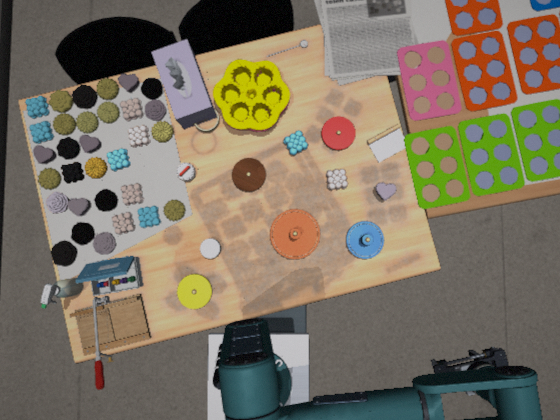

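The scene image shows the dark base, the yellow and red look-alike bases, and all the pieces. Top view pixels (u,v):
- base: dark disc at (249,175). The red disc (339,133) and yellow disc (195,292) are look-alikes to leave alone.
- terracotta tier (295,234), blue tier (365,240), white drum (210,249). The white disc with a red bar at (186,172) is the timer.
- pink soap candidates: (337,179) on bare wood, and (138,135), (132,107), (131,193), (123,222) on the white sheet. Only (337,179) fits the task.

Next I'll measure these and confirm them in a crop.

```bash
cat > h.py <<'E'
import numpy as np, cv2
from scipy.spatial.transform import Rotation as R
from rig import sense, eyes, bot
def cam(name):
    c=eyes.get_calibration(name)
    if name=="wrist":
        s=sense(); T=np.eye(4); T[:3,:3]=R.from_rotvec(s["tool_rot"]).as_matrix(); T[:3,3]=s["position"]
        M=T@c["tool_from_camera"]
    else: M=c["world_from_camera"]
    return c,M
def ray(cm,uv,z):
    c,M=cm; u,v=uv
    d=M[:3,:3]@np.array([(u-c["cx"])/c["fx"],-(v-c["cy"])/c["fy"],-1]); o=M[:3,3]
    return o+d*(z-o[2])/d[2]
def plane(cm,img,x0,x1,y0,y1,z,s=2000):
    """rectify the world plane z: rows run from x1 down to x0, cols from y1 to y0, s px per m"""
    c,M=cm; ys,xs=np.meshgrid(np.arange(y1,y0,-1/s),np.arange(x1,x0,-1/s))
    P=np.stack([xs,ys,np.full_like(xs,z)],-1)
    q=(P-M[:3,3])@M[:3,:3]
    return cv2.remap(img,(c["cx"]+c["fx"]*q[...,0]/-q[...,2]).astype(np.float32),(c["cy"]-c["fy"]*q[...,1]/-q[...,2]).astype(np.float32),cv2.INTER_LINEAR)
E
python3 - <<'E'
from h import *
im=eyes.capture("top"); cm=cam("top"); hsv=cv2.cvtColor(im,cv2.COLOR_RGB2HSV)
def rep(n,uv,r,f,z):
    u,v=uv; m=np.zeros(im.shape[:2],np.uint8)
    sub=hsv[v-r:v+r,u-r:u+r].astype(int); m[v-r:v+r,u-r:u+r]=f(sub[...,0],sub[...,1],sub[...,2])*255
    cs,_=cv2.findContours(m,cv2.RETR_EXTERNAL,cv2.CHAIN_APPROX_NONE); c=max(cs,key=cv2.contourArea)
    h=cv2.convexHull(c); (cx,cy),rr=cv2.minEnclosingCircle(h); e=cv2.fitEllipse(h)
    p=ray(cm,e[0],z); print(n,np.round(e[0],1),np.round(e[1],1),"circ",round(cx,1),round(cy,1),round(rr,1),"world",np.round(p,4),"rng",round(np.hypot(p[0],p[1]),3))
for n,uv in dict(base=(249,175),terra=(295,234),blue=(365,240),white=(210,249),pink=(337,179),wood=(320,205)).items(): print(n,hsv[uv[1]+ (0 if n in('wood','white','pink') else 12),uv[0]])
rep("base",(249,175),22,lambda h,s,v:v<95,.014)
rep("terra",(295,234),32,lambda h,s,v:(s>150)&((h<11)|(h>170)),.018)
rep("blue",(365,240),24,lambda h,s,v:(h>95)&(h<125)&(s>100),.018)
rep("white",(210,249),15,lambda h,s,v:(s<50)&(v>110),.03)
rep("pink",(337,179),16,lambda h,s,v:(s<75)&(v>80),.018)
rep("bluesoap",(296,142),16,lambda h,s,v:(h>80)&(h<110)&(s>70),.018)
rep("heart",(386,190),16,lambda h,s,v:(h>115)&(h<175),.018)
rep("timer",(186,172),13,lambda h,s,v:(s<50)&(v>110),.03)
cv2.imwrite("pics/crop.png",cv2.resize(im[110:270,170:410],None,fx=3.3,fy=3.3,interpolation=2)[:,:,::-1])
E
```

```text
base [ 11 157 101]
terra [ 10 156 200]
blue [104 135 198]
white [130   4 199]
pink [135   3 199]
wood [ 14  79 171]
base [253.  162.6] [ 7.  19.2] circ 253.0 162.5 9.7 world [0.6933 0.0161 0.014 ] rng 0.693
terra [293.2 233.8] [43.  47.4] circ 292.1 233.6 23.8 world [ 0.4636 -0.1126  0.018 ] rng 0.477
blue [364.5 239.6] [36.4 36.9] circ 364.5 239.4 18.6 world [ 0.445  -0.3384  0.018 ] rng 0.559
white [209.8 248.1] [20.  20.8] circ 209.8 248.0 10.5 world [0.419 0.15  0.03 ] rng 0.445
pink [340.  176.9] [33.9 40.7] circ 338.3 176.5 19.3 world [ 0.6453 -0.2629  0.018 ] rng 0.697
bluesoap [295.2 142.4] [22.7 23.8] circ 295.7 142.4 12.2 world [ 0.7581 -0.12    0.018 ] rng 0.768
heart [385.4 189.8] [17.7 20.1] circ 385.5 189.3 10.0 world [ 0.6033 -0.4073  0.018 ] rng 0.728
timer [177.6 171.8] [25.9 34.2] circ 180.5 171.5 14.6 world [0.6616 0.2554 0.03  ] rng 0.709
```

View pics/crop.png

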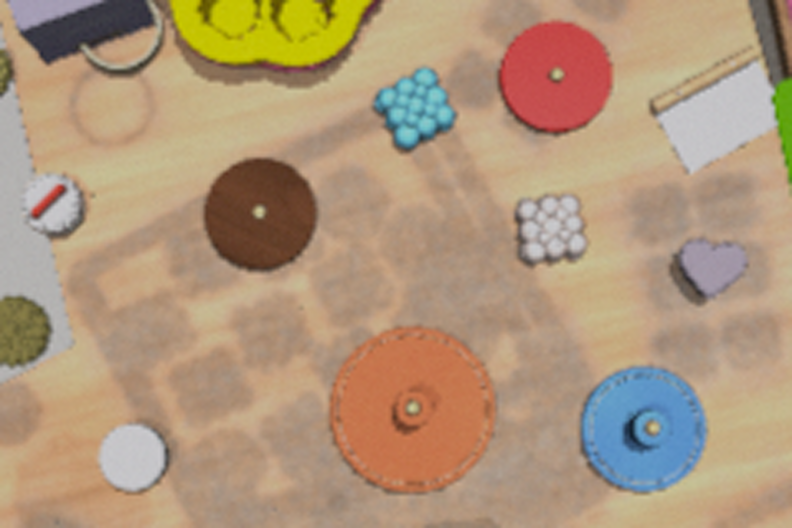

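The crop confirms it: the dark base is at crop (261,213), the terracotta tier at (413,410), the blue tier at (644,428) and the white drum at (134,458). The pink soap on bare wood is at (551,229), almost square to the world axes. Next I'll compute world points from these pixels and the move to above the terracotta tier.

```bash
cat >> h.py <<'E'
def go(p,yaw=0.,s=None):
    """shift (mm) in tool axes and turn (deg) to TCP p with the tool straight down at yaw (deg)"""
    s=s or sense(); A=R.from_rotvec(s["tool_rot"]); B=R.from_euler('z',yaw,degrees=True)*R.from_euler('x',180,degrees=True)
    return np.round(A.inv().apply(np.array(p)-s["position"])*1e3,1), np.round((A.inv()*B).as_rotvec(degrees=True),1)
E
python3 - <<'E'
from h import *
cm=cam("top")
for n,(u,v),z in [("base",(261,213),.014),("terra",(413,410),.018),("blue",(644,428),.018),("white",(134,458),.03),("pink",(551,229),.018)]:
    print(n,ray(cm,(u/3.3+170-.35,v/3.3+110-.35),z).round(4))
p=ray(cm,(413/3.3+169.65,410/3.3+109.65),.018); print(go([p[0]-.03,p[1],.2]))
E
```

```text
base [0.6556 0.0297 0.014 ]
terra [ 0.4634 -0.1176  0.018 ]
blue [ 0.4457 -0.3393  0.018 ]
white [0.4178 0.1488 0.03  ]
pink [ 0.6385 -0.2522  0.018 ]
(array([ 395.1, -336.4,  -31.3]), array([-0.1,  0. , 13.2]))
```

>>> drive_tool:
  deltas:
    - [0,0,-30,0,0,0,1]
    - [35,-30,-31,0,0,1,1]
    - [70,-60,-31,0,0,3,1]
    - [103,-88,-31,0,0,5,1]
    - [136,-116,-31,0,0,7,1]
    - [169,-144,-31,0,0,9,1]
    - [202,-172,-31,0,0,11,1]
    - [235,-200,-31,0,0,13.2,1]
    - [268,-228,-31,0,0,13.2,1]
    - [301,-256,-31,0,0,13.2,1]
    - [334,-284,-31,0,0,13.2,1]
    - [365,-312,-31,0,0,13.2,1]

```text
clock: 1.15
position: [0.3976, -0.1645, 0.1999]
tool_rot: [3.141, -0.001, 0.0]
wrist_force: [1.0, -0.4, -0.3]
grip_width: 1.001
grip_force: 0.0
```

Run:
```python
from h import *
s=sense(); print(s["position"],s["tool_rot"],s["joint_pos"].round(2),go([.4334,-.1176,.2]))
```

```text
[ 0.39761541 -0.16450632  0.19986035] [ 3.14128611e+00 -1.18041312e-03  3.68945871e-04] [-0.52 -0.19  1.57 -0.    1.76  1.05] (array([ 35.7, -46.9,  -0.1]), array([ 0., -0., -0.]))
```

>>> drive_tool:
  deltas:
    - [0,0,0,0,0,0,1]
    - [15,-22,0,0,0,0,1]
    - [30,-22,0,0,0,0,1]
    - [30,-22,0,0,0,0,1]
    - [30,-22,0,0,0,0,1]
    - [30,-22,0,0,0,0,1]

```text
clock: 1.65
position: [0.4262, -0.145, 0.1997]
tool_rot: [3.142, -0.002, -0.002]
wrist_force: [0.3, -0.4, 0.2]
grip_width: 1.004
grip_force: 0.0
```

Run:
```python
from h import *
s=sense(); print(s["position"],s["tool_rot"])
cm=cam("wrist"); im=eyes.capture("wrist"); cv2.imwrite("pics/w1.png",im[:,:,::-1])
```

```text
[ 0.426214   -0.14498708  0.19965937] [ 3.14158308e+00 -2.14290105e-03 -1.92095764e-03]
```

View pics/w1.png

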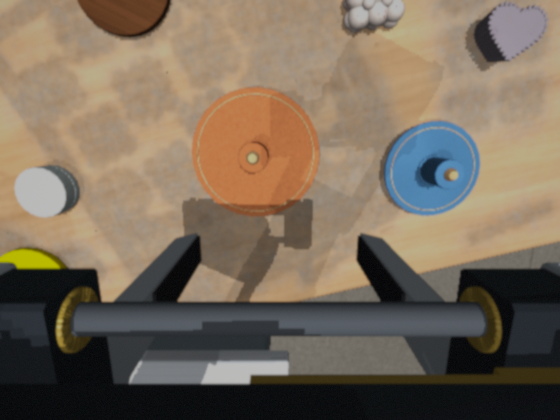

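The wrist view shows the terracotta plate centred near (256,152) with its stud at (252,158), the blue plate near (432,168), the white drum at (45,190) and part of the base at the top left.

```bash
cat >> h.py <<'E'
HUE=dict(terra=lambda h,s,v:(s>140)&(h<13)&(v>100),blue=lambda h,s,v:(h>95)&(h<125)&(s>90),dark=lambda h,s,v:(v<125)&(s>70)&(h<20),white=lambda h,s,v:(s<45)&(v>120),stud=lambda h,s,v:(s<110)&(s>20)&(v>140))
def disc(cm,im,c,p,half,z,s=2000,col=True):
    """circle of colour c near world p on plane z: centre, radius (m)"""
    r=plane(cm,im,p[0]-half,p[0]+half,p[1]-half,p[1]+half,z,s)
    h=cv2.cvtColor(r,cv2.COLOR_RGB2HSV).astype(int); m=(HUE[c](h[...,0],h[...,1],h[...,2])*255).astype(np.uint8)
    m=cv2.morphologyEx(m,cv2.MORPH_OPEN,np.ones((5,5)))
    k,_=cv2.findContours(m,cv2.RETR_EXTERNAL,cv2.CHAIN_APPROX_NONE); k=max(k,key=cv2.contourArea)
    e=cv2.fitEllipse(cv2.convexHull(k)); (u,v)=e[0]
    return np.round([p[0]+half-v/s,p[1]+half-u/s],4),np.round(np.array(e[1])/s/2,4)
E
python3 - <<'E'
from h import *
cm=cam("wrist"); im=eyes.capture("wrist")
print("terra",disc(cm,im,"terra",(.463,-.118),.1,.018), "stud",ray(cm,(252,158),.068))
print("blue",disc(cm,im,"blue",(.445,-.34),.08,.018),"stud",ray(cm,(453,175),.068))
for h in(.39,): print(go([.4634,-.1176,.12]))
E
```

```text
terra (array([ 0.4643, -0.1175]), array([0.0667, 0.0701])) stud [ 0.46646301 -0.11580231  0.068     ]
blue (array([ 0.4475, -0.3361]), array([0.0581, 0.0589])) stud [ 0.44716128 -0.33693564  0.068     ]
(array([ 37.1, -27.7,  79.9]), array([ 0. ,  0. , -0.1]))
```

>>> drive_tool:
  deltas:
    - [28,-20,20,0,0,0,1]
    - [39,-28,50,0,0,0,1]
    - [39,-28,85,0,0,0,1]
    - [39,-28,120,0,0,0,1]
    - [39,-28,150,0,0,0,1]
    - [39,-28,168,0,0,0,1]
    - [39,-28,176,0,0,0,1]
    - [39,-28,176,0,0,0,1]
  squeeze: 30

```text
clock: 2.42
position: [0.4639, -0.1165, 0.0219]
tool_rot: [-3.14, 0.003, 0.007]
wrist_force: [-0.1, 0.3, -0.3]
grip_width: 1.0
grip_force: 0.0
```

>>> drive_tool:
  deltas:
    - [0,0,0,0,0,0,0.3]
    - [0,0,0,0,0,0,-0.2]
    - [0,0,0,0,0,0,-1]
    - [0,0,0,0,0,0,-1]
    - [0,0,0,0,0,0,-1]
    - [0,0,0,0,0,0,-1]
    - [0,0,0,0,0,0,-1]
    - [0,0,0,0,0,0,-1]

```text
clock: 3.08
position: [0.466, -0.1165, 0.0241]
tool_rot: [3.141, -0.001, 0.0]
wrist_force: [0.7, -0.3, -0.2]
grip_width: 0.468
grip_force: 0.0
```

>>> drive_tool:
  deltas:
    - [0,0,0,0,0,0,-1]
    - [0,0,0,0,0,0,-1]
    - [0,0,0,0,0,0,-1]
    - [0,0,0,0,0,0,-1]
    - [0,0,0,0,0,0,-1]

```text
clock: 3.5
position: [0.4659, -0.1162, 0.0239]
tool_rot: [-3.141, 0.001, 0.0]
wrist_force: [-0.7, 1.3, -0.8]
grip_width: 0.135
grip_force: 30.0
```

>>> drive_tool:
  deltas:
    - [0,0,-10,0,0,0,-1]
    - [0,0,-30,0,0,0,-1]
    - [0,0,-60,0,0,0,-1]
    - [0,0,-90,0,0,0,-1]
    - [0,-10,-110,0,0,0,-1]
    - [0,-20,-120,0,0,0,-1]
    - [0,-20,-120,0,0,0,-1]
    - [0,-20,-120,0,0,0,-1]

```text
clock: 4.17
position: [0.4657, -0.0961, 0.1435]
tool_rot: [3.141, 0.001, -0.001]
wrist_force: [0.0, -0.7, -2.6]
grip_width: 0.127
grip_force: 30.0
```

Run:
```python
from h import *
s=sense(); print(s["position"],s["tool_rot"],s["grip_force"],s["wrist_force"])
cm=cam("wrist"); im=eyes.capture("wrist"); cv2.imwrite("pics/w2.png",im[:,:,::-1])
```

```text
[ 0.46573062 -0.09609249  0.14351935] [ 3.14119748e+00  1.00170932e-03 -7.87824740e-04] 29.999399415683 [ 0.03427587 -0.74416647 -2.64494271]
```

View pics/w2.png

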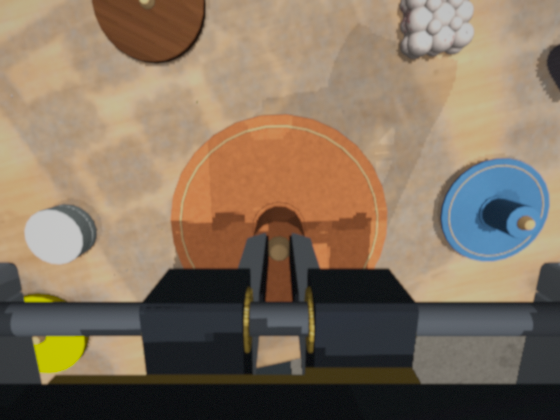

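The picture shows the lifted tier with its plate centre near (279,222) and its stud at (277,248), between the fingers. The opening of 0.127 looks narrow for a 34 mm pillar, so I'll check where the tier sits in the tool frame.

Run:
```python
from h import *
cm=cam("wrist"); p=sense()["position"]
im=eyes.capture("wrist")
print(np.round((ray(cm,(279,222),p[2]-.006)-p)*1e3,1))
for dz in (.02,.03,.044): print(dz,np.round((ray(cm,(277,248),p[2]+dz)-p)*1e3,1))
for u,v in ((172,222),(386,222),(279,115)): print(np.round((ray(cm,(u,v),p[2]-.006)-p)*1e3,1))
cv2.imwrite("pics/w2c.png",cv2.resize(im[180:400,180:380],None,fx=2.7,fy=2.7,interpolation=2)[:,:,::-1])
cv2.imwrite("pics/s2.png",cv2.resize(eyes.capture("scene")[100:290,200:400],None,fx=3,fy=3,interpolation=2)[:,:,::-1])
```

```text
[ 4.4  0.3 -6. ]
0.02 [-5.7  1.7 20. ]
0.03 [-1.8  1.6 30. ]
0.044 [ 3.6  1.5 44. ]
[ 4.5 78.2 -6. ]
[  4.3 -77.6  -6. ]
[79.2  0.3 -6. ]
```

View pics/s2.png

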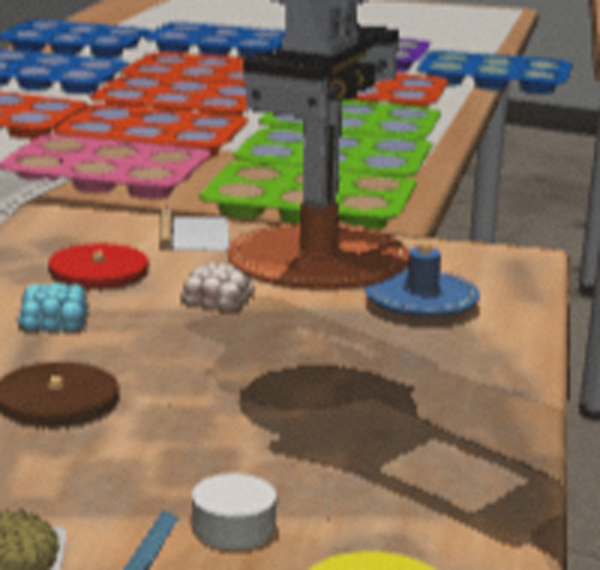

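The scene crop shows the tier held level. The finger tips seem to end near the top of the pillar, which suggests the fingers hold the stud. I'll check this in the wrist crop.

View pics/w2c.png

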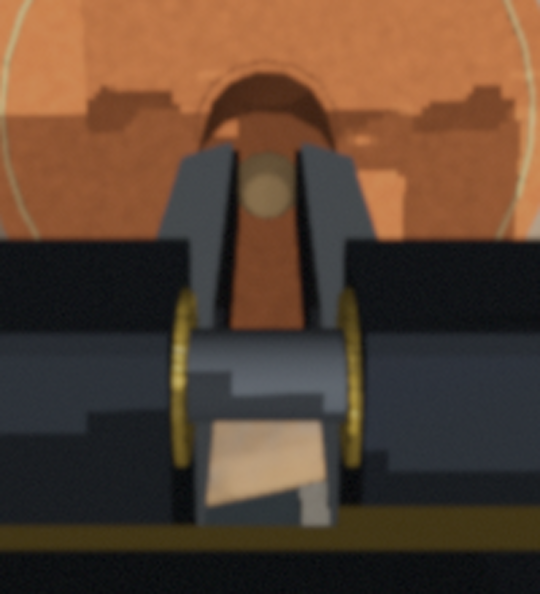

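Run:
```python
from h import *
print(bot.grip_depth,[a for a in dir(bot) if a[0]!='_'])
c=eyes.get_calibration("scene");M=c["world_from_camera"];p=sense()["position"]
for n,d in (("tcp",(0,0,0)),("+44",(0,0,.044)),("plate",(.004,0,-.006)),("plate-44",(-.01,0,-.044)),("+97",(0,0,.097))):
    q=M[:3,:3].T@(p+np.array(d)-M[:3,3]); u=c["cx"]+c["fx"]*q[0]/-q[2]; v=c["cy"]-c["fy"]*q[1]/-q[2]
    print(n,((u-200)*3).round(),((v-100)*3).round())
```

```text
0.0188 ['PlanningError', 'grip_depth']
tcp 319.0 242.0
+44 321.0 194.0
plate 315.0 248.0
plate-44 328.0 291.0
+97 324.0 135.0
```

The crop confirms it: the pads hold the stud, about 13 mm wide. So the real finger tips end roughly 36 mm short of the reported TCP. I'll set the tier down, open, go lower while watching the force, and re-grip on the pillar.

>>> drive_tool:
  deltas:
    - [0,0,30,0,0,0,-1]
    - [0,0,60,0,0,0,-1]
    - [0,0,90,0,0,0,-1]
    - [0,0,108,0,0,0,-1]
    - [0,0,116,0,0,0,-1]
    - [0,0,119,0,0,0,-1]
    - [0,0,120,0,0,0,-1]
    - [0,0,120,0,0,0,0.4]
    - [0,0,120,0,0,0,0.4]
    - [0,0,120,0,0,0,0.4]
    - [0,0,120,0,0,0,0.4]
    - [0,0,120,0,0,0,0.4]

```text
clock: 5.32
position: [0.4661, -0.0967, 0.024]
tool_rot: [3.141, -0.001, 0.0]
wrist_force: [0.0, -0.3, 0.0]
grip_width: 0.443
grip_force: 0.0
```

>>> drive_tool:
  deltas:
    - [0,0,0,0,0,0,0.4]
    - [0,0,0,0,0,0,0.4]
    - [0,0,0,0,0,0,0.4]
    - [0,0,0,0,0,0,0.4]

```text
clock: 5.65
position: [0.466, -0.0965, 0.0239]
tool_rot: [3.142, -0.001, -0.0]
wrist_force: [-0.5, -0.4, -0.7]
grip_width: 0.697
grip_force: 0.0
```

>>> drive_tool:
  deltas:
    - [0,0,6,0,0,0,0.4]
    - [0,0,12,0,0,0,0.4]
    - [0,0,16,0,0,0,0.4]
    - [0,0,20,0,0,0,0.4]
    - [0,0,20,0,0,0,0.4]

```text
clock: 6.07
position: [0.4649, -0.0962, 0.0025]
tool_rot: [-3.141, 0.001, 0.004]
wrist_force: [-0.7, -0.4, -0.3]
grip_width: 0.699
grip_force: 0.0
```

Run:
```python
from h import *
s=sense(); print(s["position"],s["wrist_force"],s["grip_width"])
a=eyes.capture("wrist")[150:420,130:430]
b=eyes.capture("scene")[100:290,200:400]
f=lambda i:cv2.resize(i,(390,370),interpolation=2)
cv2.imwrite("pics/c3.png",np.hstack([f(a),f(b)])[:,:,::-1])
```

```text
[ 0.46494922 -0.09616758  0.00249236] [-0.72674734 -0.38065973 -0.26856995] 0.6989244819933489
```

View pics/c3.png

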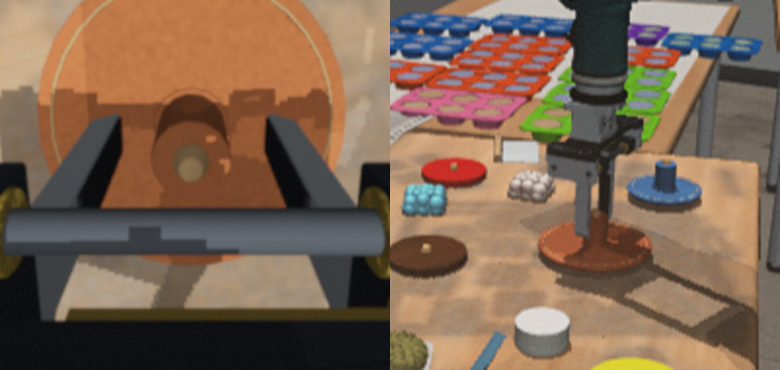

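The left half shows the pillar standing between the open fingers. The right half shows the tips around the upper pillar with no contact, even though the reported TCP is 2 mm above the table. That confirms the tips end about 36 mm short. I'll go 13 mm lower and 3 mm forward, then grip.

>>> drive_tool:
  deltas:
    - [1,0,4,0,0,0,0.4]
    - [3,0,7,0,0,0,0.4]
    - [3,0,10,0,0,0,0.4]
    - [3,0,12,0,0,0,0.4]
    - [3,0,12,0,0,0,0.4]

```text
clock: 6.58
position: [0.4685, -0.0963, -0.0087]
tool_rot: [-3.141, 0.001, 0.002]
wrist_force: [-0.6, 1.0, -0.2]
grip_width: 0.697
grip_force: 0.0
```

>>> drive_tool:
  deltas:
    - [0,0,0,0,0,0,-1]
    - [0,0,0,0,0,0,-1]
    - [0,0,0,0,0,0,-1]
    - [0,0,0,0,0,0,-1]
    - [0,0,0,0,0,0,-1]
    - [0,0,0,0,0,0,-1]
    - [0,0,0,0,0,0,-1]
    - [0,0,0,0,0,0,-1]
  squeeze: 40

```text
clock: 7.25
position: [0.4691, -0.0963, -0.0079]
tool_rot: [-3.141, 0.001, -0.0]
wrist_force: [-0.8, 1.0, 1.7]
grip_width: 0.351
grip_force: 40.0
```

>>> drive_tool:
  deltas:
    - [0,0,-10,0,0,0,-1]
    - [0,0,-40,0,0,0,-1]
    - [0,0,-75,0,0,0,-1]
    - [0,-15,-105,0,0,0,-1]
    - [0,-45,-125,0,0,0,-1]
    - [5,-75,-138,0,0,0,-1]
    - [20,-105,-138,0,0,0,-1]
    - [30,-125,-138,0,0,0,-1]
    - [30,-126,-138,0,0,0,-1]
    - [30,-126,-138,0,0,0,-1]

```text
clock: 8.08
position: [0.4987, 0.0302, 0.1297]
tool_rot: [3.141, 0.003, -0.002]
wrist_force: [-0.8, -1.3, -2.3]
grip_width: 0.356
grip_force: 40.0
```

Run:
```python
from h import *
s=sense(); print(s["position"],s["wrist_force"],s["grip_width"])
cm=cam("wrist");im=eyes.capture("wrist");p=s["position"]
print("base",disc(cm,im,"dark",(.6556,.0297),.075,.014))
try:print("held plate",disc(cm,im,"terra",p,.1,p[2]+.026), p)
except Exception as e:print(e)
cv2.imwrite("pics/w4.png",im[:,:,::-1])
```

```text
[0.49870504 0.03017104 0.12966448] [-0.8305403  -1.32626518 -2.30503587] 0.3559392342718013
base (array([0.655 , 0.0527]), array([0.0193, 0.0398]))
held plate (array([0.4922, 0.0309]), array([0.0698, 0.0702])) [0.49870504 0.03017104 0.12966448]
```

View pics/w4.png

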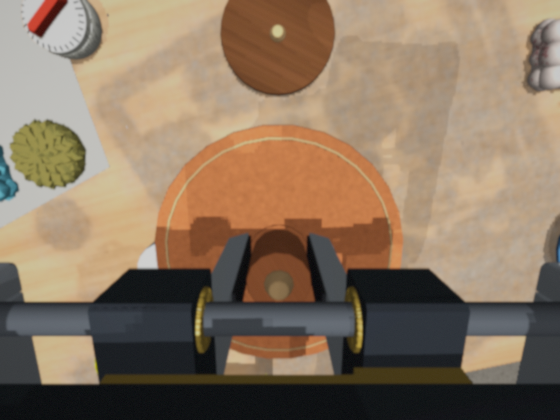

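The picture shows the base stud at (278,31) with the disc edges at columns 221 and 334. The held plate spans columns 156–403 and rows 125–357, and its stud is at (279,285).

Run:
```python
from h import *
cm=cam("wrist");p=sense()["position"]
print("seat",ray(cm,(278,31),.022),"edges",ray(cm,(221,34),.014),ray(cm,(334.5,34),.014),ray(cm,(278,95),.014))
for q in((156,243),(403,243),(279,125),(279,357)): print(((ray(cm,q,p[2]+.026)-p)*1e3).round(1))
print("stud",((ray(cm,(279,285),p[2]+.076)-p)*1e3).round(1))
```

```text
seat [0.65698074 0.03013819 0.022     ] edges [0.65665817 0.08423452 0.014     ] [ 0.65659091 -0.02350779  0.014     ] [0.60181044 0.03021136 0.014     ]
[ 0.1 78.2 26. ]
[ -0.2 -78.1  26. ]
[72.2  0.4 26. ]
[-84.    0.5  26. ]
stud [-3.1  0.6 76. ]
```

>>> drive_tool:
  deltas:
    - [30,0,0,0,0,0,-1]
    - [65,0,0,0,0,0,-1]
    - [100,0,10,0,0,0,-1]
    - [130,0,30,0,0,0,-1]
    - [150,0,50,0,0,0,-1]
    - [160,0,70,0,0,0,-1]
    - [162,0,85,0,0,0,-1]
    - [162,0,90,0,0,0,-1]
    - [162,0,90,0,0,0,-1]
    - [162,0,90,0,0,0,-1]

```text
clock: 8.97
position: [0.6607, 0.0284, 0.0403]
tool_rot: [3.141, -0.003, -0.001]
wrist_force: [0.2, -0.6, -2.1]
grip_width: 0.352
grip_force: 40.0
```

Run:
```python
from h import *
s=sense(); print(s["position"],s["wrist_force"],go([.661,.0298,.006]))
```

```text
[0.66067841 0.0283931  0.04028427] [ 0.21448028 -0.55701328 -2.14988249] (array([ 0.3, -1.4, 34.3]), array([ 0. ,  0. , -0.1]))
```

>>> drive_tool:
  deltas:
    - [0,-1.2,8,0,0,0,-1]
    - [0,-1.2,15,0,0,0,-1]
    - [0,-1.2,20,0,0,0,-1]
    - [0,-1.2,24,0,0,0,-1]
    - [0,-1.2,27,0,0,0,-1]
    - [0,-1.2,30,0,0,0,-1]
    - [0,-1.2,32,0,0,0,-1]
    - [0,-1.2,32,0,0,0,-1]

```text
clock: 9.63
position: [0.6621, 0.0309, 0.0083]
tool_rot: [-3.141, 0.001, -0.004]
wrist_force: [2.7, 0.3, -2.8]
grip_width: 0.357
grip_force: 40.0
```

>>> drive_tool:
  deltas:
    - [0,0,1,0,0,0,-1]
    - [0,0,2,0,0,0,-1]
    - [0,0,2.5,0,0,0,-1]
    - [0,0,2.5,0,0,0,-1]

```text
clock: 9.97
position: [0.6623, 0.0308, 0.0064]
tool_rot: [-3.141, 0.001, -0.005]
wrist_force: [4.0, 0.8, 0.2]
grip_width: 0.352
grip_force: 40.0
```

>>> drive_tool:
  deltas:
    - [1,0,0,0,0,0,-1]
    - [1,0,0.5,0,0,0,-1]
    - [1,0,0.5,0,0,0,-0.1]
    - [1,0,0.5,0,0,0,0.1]
    - [1,0,0.5,0,0,0,0.4]
    - [1,0,0.5,0,0,0,0.4]
    - [1,0,0.5,0,0,0,0.4]
    - [1,0,0.5,0,0,0,0.4]
    - [1,0,0.5,0,0,0,0.4]

```text
clock: 10.72
position: [0.6618, 0.0305, 0.0047]
tool_rot: [3.141, -0.001, -0.001]
wrist_force: [-0.4, -0.0, -0.2]
grip_width: 0.702
grip_force: 0.0
```

>>> drive_tool:
  deltas:
    - [0,0,-15,0,0,0,0.4]
    - [0,0,-45,0,0,0,0.5]
    - [0,0,-85,0,0,0,1]
    - [0,0,-120,0,0,0,1]
    - [-20,0,-150,0,0,0,1]
    - [-45,20,-165,0,0,0,1]
    - [-60,50,-165,0,0,0,1]
    - [-60,50,-165,0,0,0,1]
    - [-60,50,-165,0,0,0,1]

```text
clock: 11.47
position: [0.6017, -0.0205, 0.1708]
tool_rot: [3.141, -0.005, 0.002]
wrist_force: [0.6, 0.4, 0.5]
grip_width: 1.0
grip_force: 0.0
```

Run:
```python
from h import *
s=sense(); print(s["position"],s["tool_rot"],s["wrist_force"])
cm=cam("wrist");im=eyes.capture("wrist")
cv2.imwrite("pics/w5.png",im[:,:,::-1])
b=eyes.capture("scene")[170:270,170:320]
a=cv2.resize(im,(448,336)); b=cv2.resize(b,(336*3//3,224)); c=np.zeros((336,784,3),np.uint8); c[:,:448]=a; c[:224,448:]=b
cv2.imwrite("pics/c5.png",c[:,:,::-1])
print("terra",disc(cm,im,"terra",(.657,.03),.1,.032))
```

```text
[ 0.60172556 -0.02047082  0.17083603] [ 3.14147562e+00 -4.57197537e-03  2.28513723e-03] [0.57780672 0.44544404 0.469314  ]
terra (array([0.6557, 0.0313]), array([0.0689, 0.0694]))
```

View pics/c5.png

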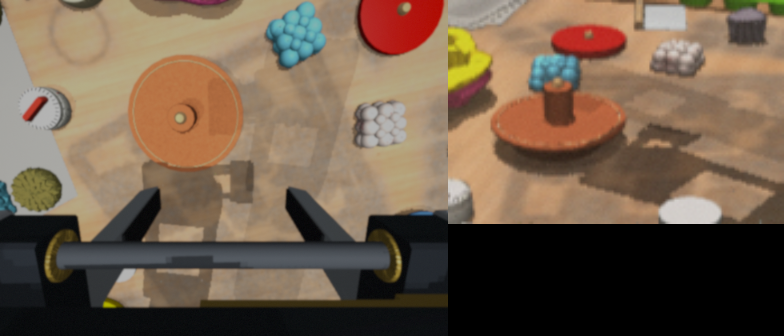

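The terracotta tier sits centred on the base to within about 1 mm and looks level in both views. Next, the blue tier.

>>> drive_tool:
  deltas:
    - [-14,28,0,0,0,0,0.5]
    - [-30,62,0,0,0,0,0.5]
    - [-47,97,0,0,0,0,0.5]
    - [-64,132,0,0,0,0,0.5]
    - [-81,167,10,0,0,0,0.5]
    - [-98,202,20,0,0,0,0.5]
    - [-115,237,30,0,0,0,0.5]
    - [-132,272,50,0,0,0,0.5]
    - [-146,300,65,0,0,0,0.5]
    - [-154,316,80,0,0,0,0.5]
    - [-154,316,90,0,0,0,0.5]
    - [-154,316,90,0,0,0,0.5]

```text
clock: 12.57
position: [0.4466, -0.3337, 0.076]
tool_rot: [-3.136, 0.003, 0.008]
wrist_force: [-0.7, -0.7, -1.3]
grip_width: 0.749
grip_force: 0.0
```

Run:
```python
from h import *
s=sense(); print(s["position"],s["tool_rot"],s["wrist_force"])
cm=cam("wrist");im=eyes.capture("wrist")
print(disc(cm,im,"blue",(.4475,-.3365),.075,.018),go([.4475,-.3365,-.0085]))
```

```text
[ 0.44655492 -0.33371732  0.07600957] [-3.13598257e+00  2.50517604e-03  7.55492686e-03] [-0.73913144 -0.65450696 -1.28492665]
(array([ 0.448 , -0.3375]), array([0.0583, 0.0585])) (array([ 0. ,  3.3, 86.3]), array([-0.2,  0.2, -0. ]))
```

>>> drive_tool:
  deltas:
    - [0,1,0,0,0,0,0.5]
    - [0,1,20,0,0,0,0.5]
    - [0,1,40,0,0,0,0.5]
    - [0,1,58,0,0,0,0.5]
    - [0,1,72,0,0,0,0.5]
    - [0,1,80,0,0,0,0.5]
    - [0,1,83,0,0,0,0.5]
    - [0,1,83,0,0,0,0.5]
    - [0,1,83,0,0,0,0.5]

```text
clock: 13.37
position: [0.449, -0.3366, -0.0017]
tool_rot: [3.14, 0.0, 0.003]
wrist_force: [-0.1, 0.5, -0.3]
grip_width: 0.749
grip_force: 0.0
```

>>> drive_tool:
  deltas:
    - [-0.5,0,4,0,0,0,0.5]
    - [-0.5,0,6.5,0,0,0,0.2]
    - [-0.5,0,6.5,0,0,0,-1]
    - [-0.5,0,6.5,0,0,0,-1]
    - [-0.5,0,6.5,0,0,0,-1]
    - [-0.5,0,6.5,0,0,0,-1]
    - [-0.5,0,6.5,0,0,0,-1]
    - [-0.5,0,6.5,0,0,0,-1]
    - [-0.5,0,6.5,0,0,0,-1]
    - [-0.5,0,6.5,0,0,0,-1]
    - [-0.5,0,6.5,0,0,0,-1]

```text
clock: 14.28
position: [0.4474, -0.3367, -0.0093]
tool_rot: [3.141, -0.001, 0.0]
wrist_force: [-0.3, -1.6, 0.3]
grip_width: 0.355
grip_force: 40.0
```

>>> drive_tool:
  deltas:
    - [0,0,-10,0,0,0,-1]
    - [0,0,-40,0,0,0,-1]
    - [0,0,-78,0,0,0,-1]
    - [0,-15,-115,0,0,0,-1]
    - [2,-42,-145,0,0,0,-1]
    - [7,-80,-160,0,0,0,-1]
    - [12,-118,-170,0,0,0,-1]
    - [18,-156,-179,0,0,0,-1]
    - [24,-194,-179,0,0,0,-1]
    - [30,-232,-179,0,0,0,-1]
    - [36,-270,-179,0,0,0,-1]
    - [42,-306,-179,0,0,0,-1]

```text
clock: 15.28
position: [0.4889, -0.0278, 0.1698]
tool_rot: [-3.141, 0.0, 0.001]
wrist_force: [1.1, -0.1, -2.2]
grip_width: 0.355
grip_force: 40.0
```

>>> drive_tool:
  deltas:
    - [4,-30,0,0,0,0,-1]
    - [8,-54,0,0,0,0,-1]
    - [10,-60,0,0,0,0,-1]
    - [10,-60,0,0,0,0,-1]
    - [10,-60,0,0,0,0,-1]

```text
clock: 15.7
position: [0.4992, 0.0293, 0.1694]
tool_rot: [3.141, -0.0, -0.001]
wrist_force: [-0.2, -0.2, -1.3]
grip_width: 0.355
grip_force: 40.0
```

Run:
```python
from h import *
s=sense(); p=s["position"]; print(p,s["tool_rot"],s["grip_width"])
cm=cam("wrist");im=eyes.capture("wrist")
print("terra",disc(cm,im,"terra",(.657,.031),.1,.032),"held",disc(cm,im,"blue",p,.08,p[2]+.027))
cv2.imwrite("pics/w6.png",im[:,:,::-1])
```

```text
[0.49922107 0.02934006 0.16936078] [ 3.14075472e+00 -1.09945781e-04 -1.36151583e-03] 0.35543753321320953
terra (array([0.6586, 0.03  ]), array([0.0235, 0.0286])) held (array([0.5009, 0.0301]), array([0.0484, 0.0503]))
```

View pics/w6.png

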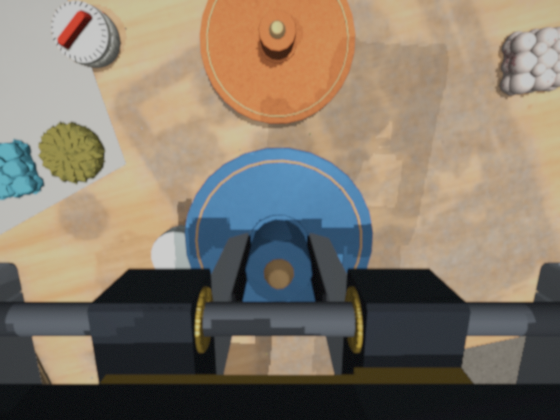

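The blue tier is held, with its stud at (279,273), top plate edge at row 148 and side edges at columns 186 and 372. The terracotta stud is at (277,29), its near plate edge at row 124 and its side edges at columns 200 and 355.

Run:
```python
from h import *
cm=cam("wrist");p=sense()["position"];f=lambda q,z:((ray(cm,q,z)-p)*1e3).round(1)
print("held stud",f((279,273),p[2]+.077),"front",f((279,148),p[2]+.027),f((186,235),p[2]+.027),f((372,235),p[2]+.027))
print("terra stud",f((277.3,29),.082),"near",f((277,124.5),.032),f((200,40),.032),f((355,40),.032))
```

```text
held stud [ 3.5  0.5 77. ] front [59.1  0.3 27. ] [ 5.8 58.5 27. ] [  5.4 -57.8  27. ]
terra stud [154.5   1.2 -87.4] near [  75.6    1.9 -137.4] [ 158.8   79.8 -137.4] [ 158.4  -77.7 -137.4]
```

>>> drive_tool:
  deltas:
    - [30,0,0,0,0,0,-1]
    - [65,-1,0,0,0,0,-1]
    - [100,-1,0,0,0,0,-1]
    - [130,-1,10,0,0,0,-1]
    - [150,-1,30,0,0,0,-1]
    - [157,-1,50,0,0,0,-1]
    - [157,-1,65,0,0,0,-1]
    - [157,-1,72,0,0,0,-1]
    - [157,-1,72,0,0,0,-1]
    - [157,-1,72,0,0,0,-1]

```text
clock: 16.58
position: [0.6563, 0.0294, 0.0977]
tool_rot: [3.141, -0.003, -0.001]
wrist_force: [0.6, 0.4, -1.8]
grip_width: 0.354
grip_force: 40.0
```

Run:
```python
from h import *
s=sense(); print(s["position"],s["tool_rot"],s["wrist_force"],go([.6563,.0303,.0647]))
```

```text
[0.65634243 0.02940687 0.09765867] [ 3.14136676e+00 -3.32485684e-03 -5.60251705e-04] [ 0.59991983  0.36856252 -1.79103016] (array([-0. , -0.9, 33. ]), array([ 0. ,  0. , -0.1]))
```

>>> drive_tool:
  deltas:
    - [0,-0.5,7,0,0,0,-1]
    - [0,-0.5,13,0,0,0,-1]
    - [0,-0.5,18,0,0,0,-1]
    - [0,-0.5,22,0,0,0,-1]
    - [0,-0.5,26,0,0,0,-1]
    - [0,-0.5,29,0,0,0,-1]
    - [0,-0.5,31,0,0,0,-1]
    - [0,-0.5,31.5,0,0,0,-1]
    - [0,-0.5,31.5,0,0,0,-1]

```text
clock: 17.33
position: [0.6565, 0.0311, 0.0657]
tool_rot: [3.141, -0.001, -0.0]
wrist_force: [-0.3, -0.2, -2.2]
grip_width: 0.354
grip_force: 40.0
```

Down 32 mm with no side force. One more millimetre and then release.

>>> drive_tool:
  deltas:
    - [0,0,0.7,0,0,0,-1]
    - [0,0,1.5,0,0,0,-1]
    - [0,0,1.5,0,0,0,-1]

```text
clock: 17.58
position: [0.6568, 0.0311, 0.0648]
tool_rot: [3.141, -0.001, 0.001]
wrist_force: [-0.5, -0.2, -1.8]
grip_width: 0.356
grip_force: 40.0
```

>>> drive_tool:
  deltas:
    - [0,0,0.7,0,0,0,-1]
    - [0,0,1,0,0,0,-1]
    - [0,0,1,0,0,0,-1]

```text
clock: 17.83
position: [0.6569, 0.0311, 0.0647]
tool_rot: [3.141, -0.001, 0.002]
wrist_force: [-1.1, -0.0, 3.9]
grip_width: 0.357
grip_force: 40.0
```

>>> drive_tool:
  deltas:
    - [0,0,0,0,0,0,0]
    - [0,0,0,0,0,0,0.4]
    - [0,0,0,0,0,0,0.4]
    - [0,0,0,0,0,0,0.4]
    - [0,0,0,0,0,0,0.4]
    - [0,0,-5,0,0,0,0.4]
    - [0,0,-25,0,0,0,0.4]
    - [0,0,-60,0,0,0,1]
    - [0,0,-95,0,0,0,1]
    - [-10,0,-115,0,0,0,1]
    - [-40,-10,-120,0,0,0,1]
    - [-75,-28,-120,0,0,0,1]

```text
clock: 18.83
position: [0.5835, 0.0578, 0.1865]
tool_rot: [3.141, -0.005, 0.01]
wrist_force: [-0.8, 1.0, 0.6]
grip_width: 0.994
grip_force: 0.0
```

>>> drive_tool:
  deltas:
    - [-35,-18,0,0,0,0,1]
    - [-70,-36,0,0,0,0,1]
    - [-105,-54,0,0,0,0,1]
    - [-135,-72,0,0,0,0,1]
    - [-160,-88,0,0,0,0,1]
    - [-164,-90,0,0,0,0,1]
    - [-164,-90,0,0,0,0,1]
    - [-164,-90,0,0,0,0,1]

```text
clock: 19.5
position: [0.4183, 0.149, 0.184]
tool_rot: [3.141, -0.001, 0.003]
wrist_force: [-0.3, -0.0, 0.6]
grip_width: 1.002
grip_force: 0.0
```

Run:
```python
from h import *
s=sense(); p=s["position"]; print(p,s["tool_rot"],s["wrist_force"])
cm=cam("wrist");im=eyes.capture("wrist")
print(disc(cm,im,"white",(.418,.149),.05,.03))
b=eyes.capture("scene")[160:270,150:360]
a=cv2.resize(im,(448,336)); b=cv2.resize(b,(336,176)); c=np.zeros((336,784,3),np.uint8); c[:,:448]=a; c[:176,448:]=b
cv2.imwrite("pics/c7.png",c[:,:,::-1])
```

```text
[0.41832796 0.14904383 0.18398372] [ 3.14125008e+00 -5.02579789e-04  2.81627589e-03] [-0.28470856 -0.01986582  0.64300048]
(array([0.4218, 0.152 ]), array([0.0317, 0.0323]))
```

View pics/c7.png

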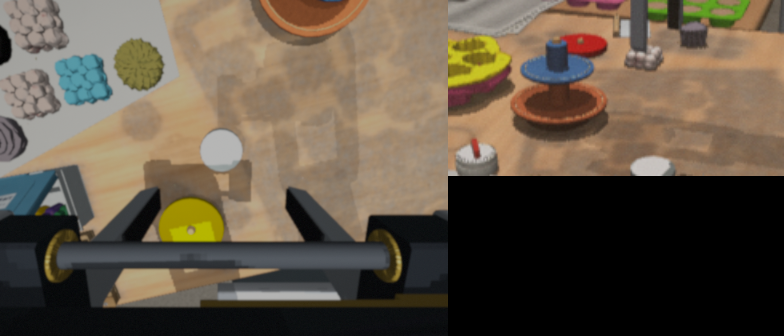

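The left half shows the white drum at composite pixel (222,151), which is (277,189) in the full picture. The right half shows the blue tier level on the terracotta tier. Next I'll grip the drum.

>>> drive_tool:
  deltas:
    - [3,-2,20,0,0,0,1]
    - [3,-2,55,0,0,0,1]
    - [3,-2,92,0,0,0,1]
    - [3,-2,128,0,0,0,1]
    - [3,-2,160,0,0,0,1]
    - [3,-2,185,0,0,0,1]
    - [3,-2,198,0,0,0,1]
    - [3,-2,204,0,0,0,1]
    - [3,-2,206,0,0,0,1]
    - [3,-2,206,0,0,0,1]
  squeeze: 25

```text
clock: 20.43
position: [0.4214, 0.1508, -0.0225]
tool_rot: [3.141, -0.003, -0.0]
wrist_force: [0.1, -0.6, -0.2]
grip_width: 0.998
grip_force: 0.0
```

>>> drive_tool:
  deltas:
    - [0,0,2,0,0,0,1]
    - [0,0,4,0,0,0,1]
    - [0,0,6,0,0,0,1]
    - [0,0,6,0,0,0,1]

```text
clock: 20.77
position: [0.4209, 0.1513, -0.0283]
tool_rot: [-3.142, 0.001, -0.001]
wrist_force: [0.3, -0.2, -0.7]
grip_width: 1.0
grip_force: 0.0
```

>>> drive_tool:
  deltas:
    - [0,0,0,0,0,0,0]
    - [0,0,0,0,0,0,-1]
    - [0,0,0,0,0,0,-1]
    - [0,0,0,0,0,0,-1]
    - [0,0,0,0,0,0,-1]
    - [0,0,0,0,0,0,-1]
    - [0,0,0,0,0,0,-1]

```text
clock: 21.35
position: [0.4207, 0.1513, -0.0285]
tool_rot: [-3.142, 0.001, -0.0]
wrist_force: [-0.1, -0.4, 0.6]
grip_width: 0.672
grip_force: 25.0
```

>>> drive_tool:
  deltas:
    - [0,0,-10,0,0,0,-1]
    - [0,0,-40,0,0,0,-1]
    - [0,0,-78,0,0,0,-1]
    - [0,0,-115,0,0,0,-1]
    - [0,5,-150,0,0,0,-1]
    - [10,20,-180,0,0,0,-1]
    - [25,45,-205,0,0,0,-1]
    - [45,72,-218,0,0,0,-1]
    - [65,100,-218,0,0,0,-1]
    - [79,120,-218,0,0,0,-1]
    - [79,120,-218,0,0,0,-1]
    - [79,120,-218,0,0,0,-1]

```text
clock: 22.35
position: [0.4995, 0.0303, 0.1893]
tool_rot: [-3.141, 0.005, 0.002]
wrist_force: [0.1, 0.5, -1.0]
grip_width: 0.668
grip_force: 25.0
```

Run:
```python
from h import *
s=sense(); p=s["position"]; print(p,s["tool_rot"],s["grip_width"])
cm=cam("wrist");im=eyes.capture("wrist")
print("held",disc(cm,im,"white",p,.05,p[2]+.0585))
print("pillar/plate blue",disc(cm,im,"blue",(.657,.031),.075,.092))
cv2.imwrite("pics/w8.png",im[:,:,::-1])
```

```text
[0.49953127 0.03033042 0.18928348] [-3.14127620e+00  4.61012931e-03  2.20527770e-03] 0.6677204195920291
held (array([0.5016, 0.0311]), array([0.0304, 0.0311]))
pillar/plate blue (array([0.652 , 0.0324]), array([0.0448, 0.0509]))
```

View pics/w8.png

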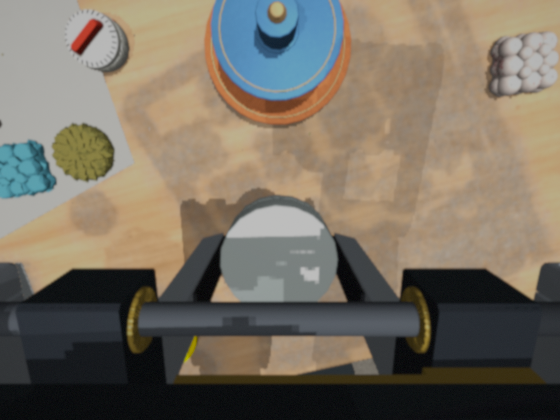

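The blue stud is at (278,11) and the blue plate's near edge is at row 98. The held drum spans columns 221–338 and is centred near (279,257).

Run:
```python
from h import *
cm=cam("wrist");p=sense()["position"]
print("stud",ray(cm,(278,11),.141),"near",ray(cm,(278,98),.092)+[.06,0,0],ray(cm,(213,35),.092),ray(cm,(343,35),.092))
z=p[2]+.0585
for q in((221,257),(338,257),(279,203)):print(((ray(cm,q,z)-p)*1e3).round(1))
```

```text
stud [0.65467457 0.03185336 0.141     ] near [0.65792397 0.03210099 0.092     ] [0.65172906 0.09028396 0.092     ] [ 0.65140867 -0.02640204  0.092     ]
[ 4.1 31.1 58.5]
[  3.9 -30.8  58.5]
[33.3  0.3 58.5]
```

>>> drive_tool:
  deltas:
    - [30,0,0,0,0,0,-1]
    - [65,-1,0,0,0,0,-1]
    - [100,-1,0,0,0,0,-1]
    - [130,-1,10,0,0,0,-1]
    - [149,-1,30,0,0,0,-1]
    - [155,-1,45,0,0,0,-1]
    - [155,-1,55,0,0,0,-1]
    - [155,-1,58,0,0,0,-1]
    - [155,-1,58,0,0,0,-1]
    - [155,-1,58,0,0,0,-1]

```text
clock: 23.23
position: [0.6538, 0.0325, 0.1328]
tool_rot: [3.141, -0.0, 0.002]
wrist_force: [0.9, 0.7, -0.9]
grip_width: 0.673
grip_force: 25.0
```

Run:
```python
from h import *
s=sense(); print(s["position"],s["tool_rot"],s["wrist_force"],go([.6547,.0312,.1055]))
```

```text
[0.65382288 0.0324504  0.13276783] [ 3.14148777e+00 -2.01056103e-04  1.64337931e-03] [ 0.8601828   0.69873949 -0.91978555] (array([ 0.8,  1.2, 27.3]), array([ 0. , -0.1, -0. ]))
```

>>> drive_tool:
  deltas:
    - [0.8,0.6,5,0,0,0,-1]
    - [0.8,0.6,10,0,0,0,-1]
    - [0.8,0.6,14,0,0,0,-1]
    - [0.8,0.6,18,0,0,0,-1]
    - [0.8,0.6,21,0,0,0,-1]
    - [0.8,0.6,24,0,0,0,-1]
    - [0.8,0.6,26,0,0,0,-1]
    - [0.8,0.6,26,0,0,0,-1]

```text
clock: 23.9
position: [0.6555, 0.0315, 0.1056]
tool_rot: [3.141, -0.001, 0.001]
wrist_force: [-0.1, 0.7, -1.2]
grip_width: 0.672
grip_force: 25.0
```

>>> drive_tool:
  deltas:
    - [0,0,0.7,0,0,0,-1]
    - [0,0,1.2,0,0,0,-1]
    - [0,0,1.2,0,0,0,-1]

```text
clock: 24.15
position: [0.6557, 0.0315, 0.1056]
tool_rot: [3.141, -0.001, 0.002]
wrist_force: [-2.4, 0.3, 4.9]
grip_width: 0.672
grip_force: 25.0
```

>>> drive_tool:
  deltas:
    - [0,0,0,0,0,0,0.4]
    - [0,0,0,0,0,0,0.6]
    - [0,0,0,0,0,0,1]
    - [0,0,0,0,0,0,1]
    - [0,0,0,0,0,0,1]
    - [0,0,0,0,0,0,1]
    - [0,0,-10,0,0,0,1]
    - [0,0,-35,0,0,0,1]
    - [0,0,-60,0,0,0,1]
    - [-5,15,-65,0,0,0,1]
    - [-15,50,-65,0,0,0,1]
    - [-25,88,-65,0,0,0,1]

```text
clock: 25.15
position: [0.6304, -0.0569, 0.1704]
tool_rot: [3.141, 0.004, 0.004]
wrist_force: [0.4, -0.3, 0.3]
grip_width: 0.999
grip_force: 0.0
```

>>> drive_tool:
  deltas:
    - [-7,38,0,0,0,0,1]
    - [-13,76,0,0,0,0,1]
    - [-20,114,0,0,0,0,1]
    - [-26,152,0,0,0,0,1]
    - [-31,184,0,0,0,0,1]
    - [-31,196,0,0,0,0,1]
    - [-31,196,0,0,0,0,1]
    - [-31,196,0,0,0,0,1]

```text
clock: 25.82
position: [0.5988, -0.2526, 0.1689]
tool_rot: [-3.14, 0.003, 0.001]
wrist_force: [0.4, 0.7, -0.7]
grip_width: 1.005
grip_force: 0.0
```

Run:
```python
from h import *
s=sense(); p=s["position"]; print(p,s["tool_rot"],s["wrist_force"])
cm=cam("wrist");im=eyes.capture("wrist")
r=plane(cm,im,.58,.70,-.31,-.19,.018,3300)
b=eyes.capture("scene")[150:270,150:350]
c=np.zeros((396,796,3),np.uint8); c[:,:396]=r[:396,:396]; c[:240,396:]=cv2.resize(b,(400,240))
cv2.imwrite("pics/c9.png",c[:,:,::-1])
h=cv2.cvtColor(r,cv2.COLOR_RGB2HSV); m=((h[...,1]<60)&(h[...,2]>70)).astype(np.uint8)*255
m=cv2.morphologyEx(m,cv2.MORPH_OPEN,np.ones((9,9)))
k=max(cv2.findContours(m,cv2.RETR_EXTERNAL,cv2.CHAIN_APPROX_NONE)[0],key=cv2.contourArea)
q=cv2.minAreaRect(k); print(q,"center",.70-q[0][1]/3300,-.19-q[0][0]/3300,np.array(q[1])/3300)
```

```text
[ 0.59877876 -0.25262637  0.16890049] [-3.14045890e+00  2.84336823e-03  6.24915566e-04] [ 0.44273627  0.6589254  -0.6557787 ]
((199.68727111816406, 189.5288543701172), (215.2234649658203, 213.1400146484375), 84.72611236572266) center 0.6425670138272371 -0.25051129427823154 [0.06521923 0.06458788]
```

View pics/c9.png

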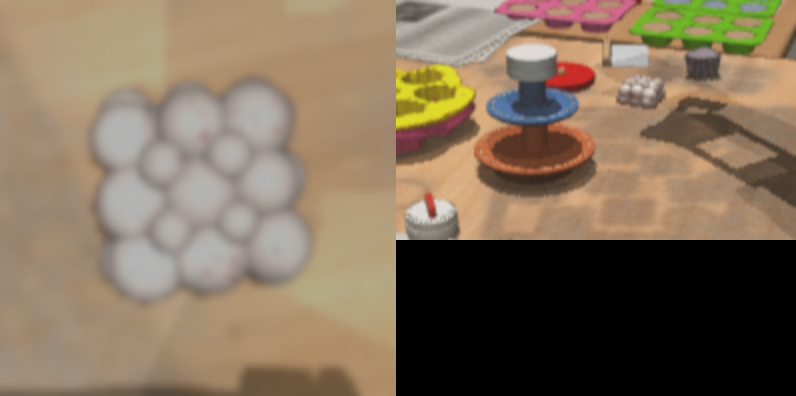

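The right half shows the white drum level on top of the stack. The left half is the pink soap rectified, with its lobe grid centred at (201,189) and turned about 8° counter-clockwise. I'll approach with a yaw of +8°.

>>> drive_tool:
  deltas:
    - [20,-1,20,0,0,-3,1]
    - [43,-1.5,50,0,0,-6,1]
    - [43,-1.5,85,0,0,-8,1]
    - [43,-1.5,120,0,0,-8,1]
    - [43,-1.5,150,0,0,-8,1]
    - [43,-1.5,172,0,0,-8,1]
    - [43,-1.5,184,0,0,-8,1]
    - [43,-1.5,190,0,0,-8,1]
    - [43,-1.5,191,0,0,-8,1]
    - [43,-1.5,191,0,0,-8,1]
  squeeze: 20

```text
clock: 26.75
position: [0.6434, -0.2507, -0.0202]
tool_rot: [3.133, 0.22, 0.003]
wrist_force: [-0.1, -0.3, 0.1]
grip_width: 1.001
grip_force: 0.0
```

>>> drive_tool:
  deltas:
    - [0,0,2,0,0,0,1]
    - [0,0,4,0,0,0,1]
    - [0,0,6,0,0,0,1]
    - [0,0,6,0,0,0,1]
    - [0,0,6,0,0,0,1]

```text
clock: 27.17
position: [0.6423, -0.2512, -0.0275]
tool_rot: [3.134, 0.218, 0.0]
wrist_force: [0.1, 0.6, -0.4]
grip_width: 1.0
grip_force: 0.0
```

>>> drive_tool:
  deltas:
    - [0,0,0,0,0,0,0]
    - [0,0,0,0,0,0,-1]
    - [0,0,0,0,0,0,-1]
    - [0,0,0,0,0,0,-1]
    - [0,0,0,0,0,0,-1]
    - [0,0,0,0,0,0,-1]
    - [0,0,0,0,0,0,-1]

```text
clock: 27.75
position: [0.6422, -0.251, -0.0277]
tool_rot: [3.134, 0.218, 0.0]
wrist_force: [-0.1, 0.9, 0.6]
grip_width: 0.671
grip_force: 19.7
```

>>> drive_tool:
  deltas:
    - [0,0,-10,0,0,0,-1]
    - [0,0,-40,0,0,0,-1]
    - [0,0,-78,0,0,0,-1]
    - [0,0,-116,0,0,0,-1]
    - [-5,-10,-150,0,0,0,-1]
    - [-15,-40,-180,0,0,0,-1]
    - [-27,-74,-205,0,0,2,-1]
    - [-39,-110,-210,0,0,4,-1]
    - [-51,-147,-210,0,0,6,-1]
    - [-63,-184,-210,0,0,8,-1]
    - [-75,-221,-210,0,0,8,-1]
    - [-87,-258,-210,0,0,8,-1]

```text
clock: 28.75
position: [0.5191, -0.0061, 0.1832]
tool_rot: [3.142, -0.002, 0.002]
wrist_force: [0.3, 0.2, -1.0]
grip_width: 0.674
grip_force: 19.7
```

>>> drive_tool:
  deltas:
    - [-10,-30,0,0,0,0,-1]
    - [-18,-38,0,0,0,0,-1]
    - [-20,-40,0,0,0,0,-1]
    - [-20,-40,0,0,0,0,-1]
    - [-20,-40,0,0,0,0,-1]

```text
clock: 29.17
position: [0.5008, 0.0313, 0.1825]
tool_rot: [3.141, -0.003, 0.001]
wrist_force: [-0.2, 0.8, -0.1]
grip_width: 0.667
grip_force: 19.7
```

Run:
```python
from h import *
s=sense(); p=s["position"]; print(p,s["tool_rot"],s["grip_width"],s["wrist_force"])
cm=cam("wrist");im=eyes.capture("wrist")
print("drum",disc(cm,im,"white",(.656,.031),.06,.164))
cv2.imwrite("pics/w10.png",im[:,:,::-1])
```

```text
[0.50082064 0.03128775 0.1825042 ] [ 3.14060098e+00 -2.70767519e-03  1.11415578e-03] 0.6672486235019677 [-0.17499276  0.78350264 -0.10903447]
drum (array([0.6526, 0.0319]), array([0.0288, 0.0306]))
```

View pics/w10.png

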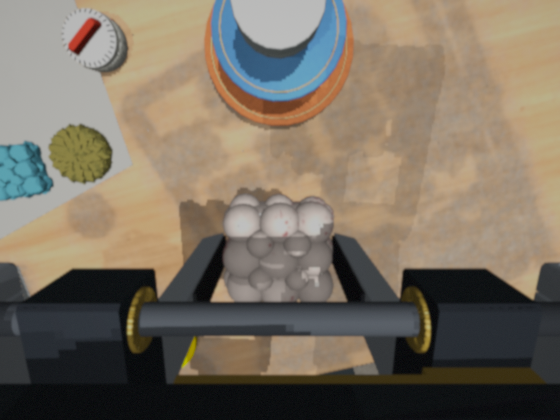

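The soap is held square, with lobe centres in rows of about 222, 256 and 288 and columns 243–316. The white top's near edge is at (278,48).

Run:
```python
from h import *
cm=cam("wrist");p=sense()["position"]
print("drum near",ray(cm,(278,44),.164)+[.032,0,0],ray(cm,(278,48),.164)+[.032,0,0])
for q,z in(((243,222),.024),((279,222),.024),((316,219),.024),((279,256),.03),((279,288),.024),((222,256),.018),((333,256),.018)):print(q,((ray(cm,q,p[2]+.0277+z)-p)*1e3).round(1))
```

```text
drum near [0.65874183 0.03160717 0.164     ] [0.65626866 0.03161722 0.164     ]
(243, 222) [21.3 19.8 51.7]
(279, 222) [21.2  0.4 51.7]
(316, 219) [ 22.8 -19.5  51.7]
(279, 256) [ 4.1  0.5 57.7]
(279, 288) [-17.7   0.5  51.7]
(222, 256) [-0.7 33.1 45.7]
(333, 256) [ -0.9 -30.5  45.7]
```

>>> drive_tool:
  deltas:
    - [30,0,0,0,0,0,-1]
    - [65,0,0,0,0,0,-1]
    - [100,0,0,0,0,0,-1]
    - [130,0,0,0,0,0,-1]
    - [149,0,10,0,0,0,-1]
    - [154,0,20,0,0,0,-1]
    - [154,0,28,0,0,0,-1]
    - [154,0,33,0,0,0,-1]
    - [154,0,36,0,0,0,-1]
    - [154,0,36,0,0,0,-1]
    - [154,0,36,0,0,0,-1]

```text
clock: 30.13
position: [0.6537, 0.0323, 0.1471]
tool_rot: [3.141, -0.001, 0.001]
wrist_force: [0.7, 0.4, -0.6]
grip_width: 0.672
grip_force: 19.7
```

>>> drive_tool:
  deltas:
    - [1,0.5,3,0,0,0,-1]
    - [1,0.5,6,0,0,0,-1]
    - [1,0.5,8,0,0,0,-1]
    - [1,0.5,9.5,0,0,0,-1]
    - [1,0.5,10,0,0,0,-1]
    - [1,0.5,10,0,0,0,-1]

```text
clock: 30.63
position: [0.6553, 0.0319, 0.1363]
tool_rot: [3.142, -0.001, 0.0]
wrist_force: [-0.7, -1.0, -0.5]
grip_width: 0.672
grip_force: 19.7
```

>>> drive_tool:
  deltas:
    - [0,0,0.5,0,0,0,-1]
    - [0,0,1,0,0,0,-1]
    - [0,0,1,0,0,0,-1]

```text
clock: 30.88
position: [0.6556, 0.0319, 0.1362]
tool_rot: [3.142, -0.001, 0.002]
wrist_force: [-1.8, 0.1, 1.9]
grip_width: 0.672
grip_force: 19.8
```

Contact came at the expected height, so I'll release slowly and retreat straight up, then back.

>>> drive_tool:
  deltas:
    - [0,0,0,0,0,0,0.4]
    - [0,0,0,0,0,0,0.6]
    - [0,0,0,0,0,0,1]
    - [0,0,0,0,0,0,1]
    - [0,0,0,0,0,0,1]
    - [0,0,0,0,0,0,1]
    - [0,0,0,0,0,0,1]
    - [0,0,-8,0,0,0,1]
    - [0,0,-30,0,0,0,1]
    - [0,0,-60,0,0,0,1]
    - [0,0,-85,0,0,0,1]
    - [-30,0,-90,0,0,0,1]

```text
clock: 31.88
position: [0.6305, 0.0314, 0.229]
tool_rot: [3.141, -0.002, 0.014]
wrist_force: [-1.2, -0.8, 0.5]
grip_width: 1.003
grip_force: 0.0
```

>>> drive_tool:
  deltas:
    - [-38,0,0,0,0,0,1]
    - [-75,15,0,0,0,0,1]
    - [-105,40,0,0,0,0,1]
    - [-125,70,0,0,0,0,1]
    - [-125,90,0,0,0,0,1]
    - [-125,90,0,0,0,0,1]
    - [-125,90,0,0,0,0,1]

```text
clock: 32.47
position: [0.5002, -0.0586, 0.2262]
tool_rot: [-3.141, 0.004, -0.002]
wrist_force: [0.6, -0.2, -0.1]
grip_width: 0.998
grip_force: 0.0
```

Run:
```python
from h import *
s=sense(); print(s["position"],s["wrist_force"])
a=eyes.capture("wrist"); b=eyes.capture("scene")[150:270,150:350]
c=np.zeros((336,788,3),np.uint8); c[:,:448]=cv2.resize(a,(448,336)); c[:204,448:]=cv2.resize(b,(340,204))
cv2.imwrite("pics/c11.png",c[:,:,::-1])
```

```text
[ 0.50024761 -0.0586052   0.22618974] [ 0.57541456 -0.18647053 -0.12050706]
```

View pics/c11.png

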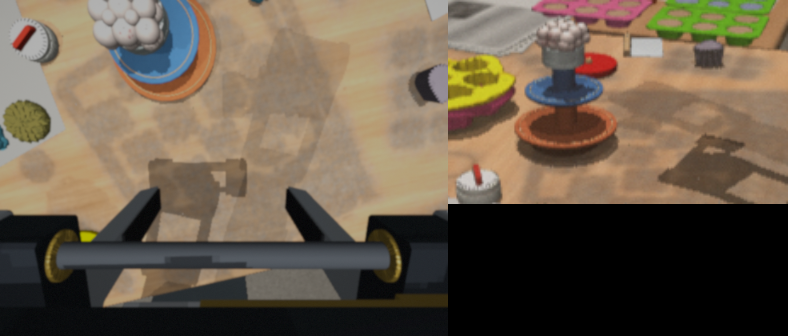

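The picture shows the full stand level, with the soap upright on the middle of the white top at (563,35), the gripper clear, and the timer and heart still in place. I'm handing it in.

```bash
python3 -c "
from rig import close_job
print(close_job())"
```

```text
the job is handed in; nothing more can be done
None
```

The stand is assembled in the order asked (terracotta, blue, white, pink soap upright in the middle) and handed in at about 32 s; each tier went down to its seated height and the stand looks level, standing free. I did not touch the blue soap, heart soap or timer.

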